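# Latch the sample chamber shut

## Robot

A 6-joint arm with a two-finger parallel gripper is mounted at the origin on a cart in front of the work surface, level with it; the furniture and walls round the work are solid. World frame = base frame: x ahead of the robot, y to its left, z up, the work surface at z = 0. Lengths are in mm, angles in rad, forces in N, time in s.
With the tool pointing down it reaches from about 350 to 875 mm from the base axis. Payload 4.2 kg.
Tool frame: the origin (TCP) lies at the very end of the fingers, on their centre line; the grasp point (between the pads) lies 19 mm behind it (pinch_z is the distance from the TCP to the grasp point, in mm); z points along the fingers, y is the line along which they close (so a half turn about z gives the same grasp; the last joint's range is limited). The gripper opens to 85 mm and grips with 20 to 120 N. Pads are 22 mm wide; open, the fingers measure 114 mm over their backs; the gripper's body (76 mm by 85 mm) begins 54 mm behind the grasp point. The pads swing forward as they close: fully open they stand 13 mm farther back than shut.
Start: joints at [1.406, 0.385, 0.008, 0, -1.194, -0.259], TCP at [256.984, 569.7, 210.912] pointing down, gripper open.
Joint ranges: [-3.14, 3.14], [-1.21, 2.06], [-1.07, 1.41], [-3.16, 2.05], [-2.99, -0.16], [-3.1, 3.1]. Speed limits (rad/s): [2.79, 2.79, 3.14, 3.14, 3.14, 3.14].

## Interface

Orientations are given as a unit quaternion [x, y, z, w].
In Python, from bench import * gives the robot as it stands.
- The arm moves only by the tool arm_command, never from a script. Its argument "steps" is one flat list of numbers, 4 for each row, row after row: the shift along the tool's x, y, z in m, then the turn about the tool's z in rad. In form: [tx, ty, tz, roll, tx, ty, tz, roll, ...]. A call has 1 to 20 rows; each row shifts and turns the commanded pose from where the row before left it, along the tool's axes as they then stand; what a row does not reach is not made up. A row lasts 1/8 s, in which the tool goes at most 62.5 mm and 10.7 degrees, less where a joint would pass 70% of its speed; a pose out of reach is approached as far as the arm can. A call with a gripper value outside its range is refused whole. "grip" is the finger opening in m, from 0 to 0.0854, set as the call begins (left out, the last holds). The fingers move at their own pace and stop on an object; the grip force is fixed at half the most. Time passes only in rows, so rows that do not move let the fingers close. It gives the time, the measured TCP pose, the force, the opening and the grip force at its end, in the units of the state.
- read_state(): the state, without advancing time (a new reading comes with each control period).
- get_image(name): name is "scene" or "side" or "wrist"; returns the picture (420x560x3 uint8, red, green, blue); there is no depth.
- get_calibration(name): a dict with "camera_matrix" (3x3 intrinsics, pixels), "k1" (the pictures are not rectified: a ray, as slopes to the right and down, at radius r is drawn at 1 + k1 r^2 times it, then the intrinsics apply), "cam_to_world" (4x4, takes a point from camera to world coordinates). Camera axes: x right, y down, z forward; pixel columns grow to the right and rows downward; lengths in mm; the calibration is good to about 2 mm. A picture is of the moment at which its call begins: read the wrist's pose just before it. get_calibration takes no time and is no camera call; for the wrist camera it gives the pose at the moment of the call.
- job_done(): hands the job in; it is judged then, once.
The state is a dict: "clock": time; "joints": joint angles; "joint_vel": joint speeds; "joint_efforts": joint torques, N m; "position": TCP position; "ee_rot": TCP orientation; "contact_force": force on the tool from outside, world axes, zero at the start; "wrist_torque": the same for the moment, N m; "gripper_width": finger opening in mm; "grasp_force": force on a finger pad.
Only numpy, scipy, OpenCV 4.12 (cv2) and the standard library are available. Lean on these libraries where they do the work, as an engineer would, in place of code of your own. Each camera call takes 0.05 s, during which the arm holds its last target. There are 200 camera calls.

## Task

Close the sample chamber on the optical table with its toggle latch: swing the wire bail over so that its roller sits under and behind the hook on the end cap, then press the lever back past centre until it lies right down against its stop and holds the cap squeezed on its seal. Work gently and by feel: do not push the bail hard against the hook, and do not bear hard on the lever. Leave the vial, the objective and the dish beside it where they are.

Things in the scene. Friction and masses are not known exactly. Their poses are not given: they have to be found in the camera images.
- chamber: Aluminium chamber fixed to the table on four pillars: dark base plate 160 x 60 x 8 mm, underside z = 25 mm; block 44 mm wide, top z = 61 mm. Origin on the table under the lever's hinge; x runs along the latch to the end cap, z up, y across (latch hinges run along y, the latch lies at y = 0). End cap at x = 20 to 64 mm, 44 mm wide, top z about 62 mm; a dark steel hook 14 mm wide stands on it.
- lever_hinge (a point): Point on the lever's hinge axis, at chamber x = 0, y = 0, z = 85 mm.
- hook_drawn (a point): Where the drawing puts the roller's centre when it rests on the ledge against the hook's post (chamber x = 45, z = 79.5 mm). The lip overhangs the ledge to x = 48 mm, underside 9.5 mm and top 14.5 mm above the ledge. It is set by hand: the true hook (ledge, post, lip alike) is off by an unknown up to 8 mm in z, 1.5 mm in x and 1 mm in y, so feel for it. 15 N between bail and hook is too much while leading the bail.
- ledge_drawn (a point): Where the drawing puts the open part of the ledge's level top, beyond the lip (chamber x = 58, z = 75.5 mm; ledge from x = 33 to 63 mm, open from above beyond x = 48). Off by the same unknown amount as the hook. The roller is let down here until it touches the ledge, then drawn back under the lip, low over the ledge, to the post.
- lever (a joint): Lever hinge (rad). 0 = strip straight up, negative = leaning towards the end cap, positive = pressed back away from it, 1.25 to 1.67 = dead centre (later the higher the hook), 1.79 = closed stop, strip pointing 13 degrees below level. Steel strip 14 x 5 mm, 65 mm long from the hinge, last 25 mm a paddle 20 mm wide. Friction 0.03 N m holds it. With the bail hooked it takes under 10 N at the paddle; 25 N is too much.
- bail (a joint): Bail hinge on the lever (rad). The pivot is in the strip, 20 mm from the lever's hinge axis. 0 = bail parallel to the strip, pointing the same way; grows as the bail swings down towards the end cap. Light friction holds it. Hooked and taut 2.3 to 2.7, closed 3.0 to 3.4.
- bail_roller (a point): Centre of the steel roller, which turns freely, at the bail's free end: 8 mm diameter, 36 mm long along y, 59 mm from the bail's pivot, on two 3.6 mm wires 28 mm apart. It can be pinched at its two ends (fingers closing along the chamber's y) and led about; bail and lever follow. Drawn against the post, the lever follows to 0.1 to 0.85.
- lever_paddle (a point): Middle of the paddle's pushing face (the face towards the end cap when upright, the upper face when closed), 51 mm from the lever's hinge axis.
- end_cap (a joint): Slide of the end cap along the chamber's x, in metres: 0 = resting free, positive = pulled towards the chamber, squeezing the seal (6 N per mm). Properly latched it reads 0.002 to 0.007.
- vial_mid (a point): Bystander: white bottle with a blue cap, 32 x 32 x 68 mm, standing behind the chamber's hose end (chamber x about -127 mm); its centre, half-way up.
- objective_mid (a point): Bystander: white microscope objective, 28 x 28 x 52 mm, standing beside the base plate on the side away from the robot; its centre, half-way up.
- dish_mid (a point): Bystander: small clear dish, 38 x 38 x 11 mm, lying beside the base plate on the side away from the robot; its centre, half-way up.

How it is judged (in metres and radians):
At the end, for the whole second after the job is handed in: The lever lies at its closed stop (joint above 1.7 rad, at rest) and the hooked bail holds the end cap squeezed on its seal (end cap drawn in by more than 1.5 mm) (value of joint lever above 1.7 rad and value of joint end_cap above 0.0015 m and velocity of joint lever below 0.05 rad/s); the robot touches nothing.
It fails at once if the bail is rammed on the hook: more than 15 N between them while the fingers are on the bail (contact force between bail and end_cap above 15 N and contact force between the fingers and bail above 0.5 N).
It fails at once if the robot bears on the lever with more than 25 N (contact force between any of the fingers, the arm and lever_c0 above 25 N or contact force between any of the fingers, the arm and lever_c1 above 25 N or contact force between any of the fingers, the arm and lever_c2 above 25 N).
It fails at once if the vial, the objective or the dish is moved by more than 20 mm (distance of any of vial_mid, objective_mid, dish_mid from where it was at the start of the episode above 0.02 m).
It also fails if it takes over 56 s, if anything falls off the work surface, if the arm or the gripper's body presses on something with over 40 N, if the wrist force passes 120 N, or if a joint passes its speed limit or range.

## Working session

There is one attempt and no reset: what is moved stays moved. The work goes in short steps, Python scripts to look and compute and a tool call to move; the robot and the scene stay as the last step left them, time stands still between calls to the robot, and variables do not carry over. Pictures are saved under pics/ and viewed, at most 10 in all, crops included, and the job is handed in when it is done.

Besides the shell and the picture viewer there is one more tool, called after "Emit:" as name(argument=value, ...), one argument or row to a line, values as JSON. arm_command: Moves the arm, as the interface text tells. Its arguments: {"type":"object","properties":{"steps":{"type":"array","items":{"type":"number"}},"grip":{"type":"number"}},"required":["steps"]}

```bash
mkdir -p pics; ls; python3 - <<'E'
from bench import *
import cv2,numpy as np
s=read_state();print(s)
for n in("scene","side","wrist"):
    c=get_calibration(n);print(n,c)
    im=get_image(n);cv2.imwrite(f"pics/{n}0.png",cv2.cvtColor(im,cv2.COLOR_RGB2BGR))
E
```

```text
pics
{'clock': 0.0, 'joints': array([ 1.40560719e+00,  3.85570377e-01,  6.63857007e-03, -5.08009666e-04,
       -1.19398863e+00, -2.58603664e-01]), 'joint_vel': array([ 8.72250750e-04, -1.08071611e-03,  2.24986723e-04, -1.44618339e-03,
        7.17940999e-05,  8.46984295e-04]), 'joint_efforts': array([ 4.96028424e-04, -3.92288554e+01,  1.88405764e+01,  4.18619692e+00,
       -4.58823502e-03, -1.56989408e-06]), 'position': array([256.73569518, 569.15429877, 209.81693186]), 'ee_rot': array([ 9.77613541e-01, -2.10405753e-01, -1.86240385e-04,  1.07191888e-03]), 'contact_force': array([ 0.5339822 , -0.85601731, -0.65453915]), 'wrist_torque': array([ 0.02033624, -0.02358449, -0.003373  ]), 'grasp_force': 0.0, 'gripper_width': 85.48530440683984}
scene {'camera_matrix': array([[493.41381015,   0.        , 279.18130479],
       [  0.        , 493.41381015, 214.82912338],
       [  0.        ,   0.        ,   1.        ]]), 'k1': -0.011629697159893954, 'cam_to_world': array([[ 8.28241780e-01, -3.82073000e-01,  4.09921671e-01,
         2.75070343e+02],
       [-5.60071719e-01, -5.40510621e-01, 
[... 643 characters left out ...]
e-01, -4.25034765e-01,
         4.86309070e+02],
       [ 0.00000000e+00,  0.00000000e+00,  0.00000000e+00,
         1.00000000e+00]])}
wrist {'camera_matrix': array([[300.45918897,   0.        , 274.36183595],
       [  0.        , 300.45918897, 211.90055663],
       [  0.        ,   0.        ,   1.        ]]), 'k1': -0.06257765137362645, 'cam_to_world': array([[-4.10302536e-01, -8.77648728e-01, -2.47759037e-01,
         3.19874647e+02],
       [-9.11947299e-01,  3.95461381e-01,  1.09372849e-01,
         5.40662392e+02],
       [ 1.98818943e-03,  2.70819141e-01, -9.62628194e-01,
         3.73751421e+02],
       [ 0.00000000e+00,  0.00000000e+00,  0.00000000e+00,
         1.00000000e+00]])}
```

View pics/scene0.png

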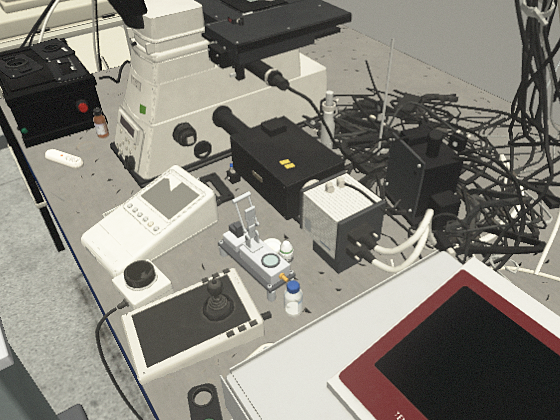

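View pics/side0.png

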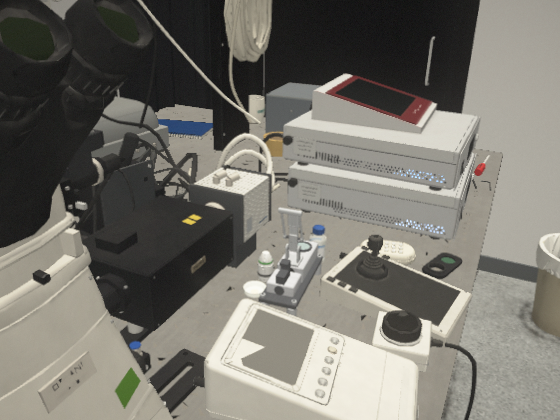

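The scene view shows the chamber around (255,255), with the vial at (292,297) behind it. In the side view the chamber is around (292,270) with the lever up at (291,220). I'll enlarge both.

```bash
python3 - <<'E'
import cv2,numpy as np
a=cv2.imread("pics/scene0.png")[180:320,205:315];b=cv2.imread("pics/side0.png")[195:320,235:345]
a=cv2.resize(a,None,fx=3.6,fy=3.6,interpolation=cv2.INTER_CUBIC)
b=cv2.resize(b,None,fx=3.6,fy=3.6,interpolation=cv2.INTER_CUBIC)
h=max(a.shape[0],b.shape[0]);o=np.zeros((h,a.shape[1]+b.shape[1],3),np.uint8);o[:a.shape[0],:a.shape[1]]=a;o[:b.shape[0],a.shape[1]:]=b
cv2.imwrite("pics/crop0.png",o);print(o.shape)
E
```

```text
(504, 792, 3)
```

View pics/crop0.png

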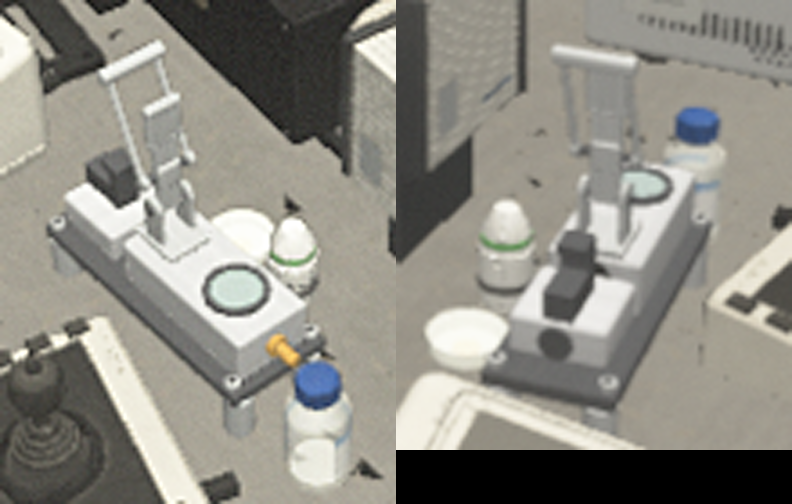

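View pics/wrist0.png

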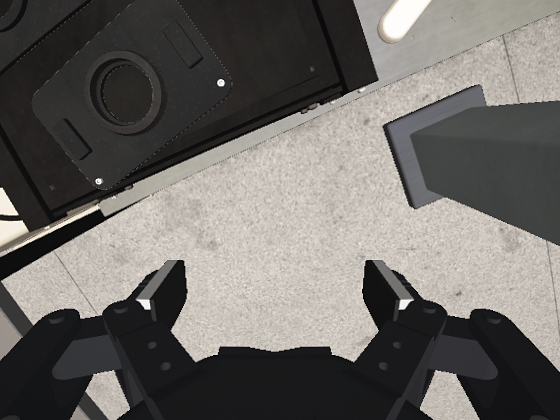

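The chamber's cap end (hook) is toward the upper left in the scene view. The lever stands nearly upright and the bail roller is up beside the paddle tip. The wrist view shows nothing useful yet. Next: triangulate.

```bash
cat > h.py <<'E'
from bench import *
import cv2,numpy as np
from scipy.spatial.transform import Rotation as R
def ray(n,p,c=None):
    c=c or get_calibration(n);K=c["camera_matrix"]
    d=np.array([(p[0]-K[0,2])/K[0,0],(p[1]-K[1,2])/K[1,1]]);u=d.copy()
    for _ in range(10):u=d/(1+c["k1"]*(u@u))
    T=c["cam_to_world"];return T[:3,3],T[:3,:3]@np.r_[u,1]
def plane(n,p,z,c=None):
    o,d=ray(n,p,c);return o+d*(z-o[2])/d[2]
def tri(*nps):
    A=np.zeros((3,3));b=np.zeros(3);L=[]
    for q in nps:
        o,d=ray(*q);d=d/np.linalg.norm(d);P=np.eye(3)-np.outer(d,d);A+=P;b+=P@o;L.append((P,o))
    x=np.linalg.solve(A,b);return x,[round(np.linalg.norm(P@(x-o)),1) for P,o in L]
def proj(n,x,c=None):
    c=c or get_calibration(n);q=np.linalg.inv(c["cam_to_world"])@np.r_[x,1];u=q[:2]/q[2];u=u*(1+c["k1"]*(u@u));return c["camera_matrix"][:2,:2]@u+c["camera_matrix"][:2,2]
E
python3 - <<'E'
from h import *
np.set_printoptions(precision=1,suppress=True)
sc=lambda x,y:("scene",(205+x/3.6,180+y/3.6)); sd=lambda x,y:("side",(235+(x-396)/3.6,195+y/3.6))
print("rollA",tri(sc(102,75),sd(636,62)),"rollB",tri(sc(162,48),sd(555,52)))
print("rollA'",tri(sc(102,75),sd(555,52)))
for n,p in dict(capR=sc(58,222),hoseR=sc(232,382),hoseF=sc(312,333),s_capF=sd(495,363),s_capR=sd(608,382),s_hoseR=sd(703,222)).items(): print(n,plane(*p,35))
print("hinge sc", plane(*sc(152,205),85),plane(*sc(187,208),85),"sd",plane(*sd(592,190),85),plane(*sd(625,190),85))
print("hookF sd top",plane(*sd(575,240),90),"vialcap",tri(sc(318,375),sd(697,118)))
E
```

```text
rollA (array([ 562.7, -210.6,  159.8]), [np.float64(0.9), np.float64(0.9)]) rollB (array([ 597.8, -207.5,  157.9]), [np.float64(0.8), np.float64(0.8)])
rollA' (array([ 580.7, -196.8,  156.3]), [np.float64(13.3), np.float64(13.3)])
capR [ 550.5 -166.5   35. ]
hoseR [ 565.8 -312.    35. ]
hoseF [ 615.7 -308.3   35. ]
s_capF [ 596.9 -154.1   35. ]
s_capR [ 548.9 -163.2   35. ]
s_hoseR [ 561.1 -304.7   35. ]
hinge sc [ 573.7 -230.3   85. ] [ 586.8 -242.1   85. ] sd [ 586.3 -226.6   85. ] [ 573.4 -233.3   85. ]
hookF sd top [ 571.8 -176.7   90. ] vialcap (array([ 586.2, -353.2,   64.1]), [np.float64(1.6), np.float64(1.6)])
```

```bash
python3 - <<'E'
from h import *
np.set_printoptions(precision=0,suppress=True)
for p in [(0,115),(60,230),(120,345),(125,175),(150,180),(82,240),(200,10),(130,10),(228,150),(100,135),(290,215)]: print(p,plane("scene",p,0),plane("scene",p,250))
s=read_state();print(R.from_quat(s["ee_rot"]).as_matrix())
for x in np.linspace(0,1,8):
    q=np.array([257,569,210])+x*np.array([323,-784,100]);print(q,proj("scene",q))
E
```

```text
(0, 115) [299. 680.   0.] [290. 151. 250.]
(60, 230) [305.  92.   0.] [ 294. -226.  250.]
(120, 345) [ 309. -251.    0.] [ 297. -446.  250.]
(125, 175) [488. 196.   0.] [ 411. -159.  250.]
(150, 180) [529. 143.   0.] [ 438. -193.  250.]
(82, 240) [334.  35.   0.] [ 313. -263.  250.]
(200, 10) [1150. 1099.    0.] [836. 419. 250.]
(130, 10) [ 918. 1276.    0.] [687. 533. 250.]
(228, 150) [739. 145.   0.] [ 573. -192.  250.]
(100, 135) [498. 406.   0.] [418. -25. 250.]
(290, 215) [ 725. -147.    0.] [ 563. -379.  250.]
[[ 1. -0. -0.]
 [-0. -1. -0.]
 [ 0.  0. -1.]]
[257. 569. 210.] [-43.  62.]
[303. 457. 224.] [-17.  67.]
[349. 345. 239.] [13. 74.]
[395. 233. 253.] [46. 81.]
[442. 121. 267.] [84. 89.]
[488.   9. 281.] [128.  99.]
[ 534. -103.  296.] [178. 109.]
[ 580. -215.  310.] [236. 122.]
```

Emit:
arm_command(
  steps=[0.0076, 0.0446, -0.01, 0, 0.0076, 0.0446, -0.01, 0, 0.0076, 0.0446, -0.01, 0, 0.0076, 0.0446, -0.01, 0, 0.0076, 0.0446, -0.01, 0, 0.045, 0.0208, -0.005, 0, 0.045, 0.0208, -0.005, 0, 0.045, 0.0208, -0.005, 0, 0.045, 0.0208, -0.005, 0, 0.0333, 0.0343, 0, 0, 0.0333, 0.0343, 0, 0, 0.0333, 0.0343, 0, 0, 0.0333, 0.0343, 0, 0],
)

```text
clock: 1.78
position: [394.8, 19.5, 280.9]
ee_rot: [0.978, -0.21, 0.0, -0.0]
contact_force: [1.4, 1.0, 0.4]
gripper_width: 85.3
grasp_force: 0.0
```

Emit:
arm_command(
  steps=[0.0315, 0.0242, -0.005, 0, 0.0315, 0.0242, -0.005, 0, 0.0315, 0.0242, -0.005, 0, 0.0315, 0.0242, -0.005, 0, 0.0464, 0.0138, 0, 0, 0.0464, 0.0138, 0, 0, 0.0464, 0.0138, 0, 0, 0, 0, 0, 0.176, 0, 0, 0, 0.176, 0, 0, 0, 0.176, 0, 0, 0, 0.176, 0, 0, 0, 0.176, 0, 0, 0, 0.176, 0, 0, 0, 0],
)

```text
clock: 3.52
position: [579.5, -213.9, 300.5]
ee_rot: [0.739, -0.673, -0.0, 0.0]
contact_force: [0.3, -0.4, -0.3]
gripper_width: 85.5
grasp_force: 0.0
```

```bash
python3 - <<'E'
from h import *
np.set_printoptions(precision=3,suppress=True)
s=read_state();print(s["position"],s["joints"],R.from_quat(s["ee_rot"]).as_matrix(),s["contact_force"])
im=get_image("wrist");cv2.imwrite("pics/w1.png",cv2.cvtColor(im,cv2.COLOR_RGB2BGR))
import json;json.dump({k:np.asarray(v).tolist() for k,v in get_calibration("wrist").items()},open("w1.json","w"))
E
```

```text
[ 579.523 -213.856  300.479] [-0.092  0.328  0.146 -0.    -1.389  0.185] [[ 0.093 -0.996 -0.001]
 [-0.996 -0.093  0.   ]
 [-0.     0.001 -1.   ]] [ 0.301 -0.352 -0.343]
```

View pics/w1.png

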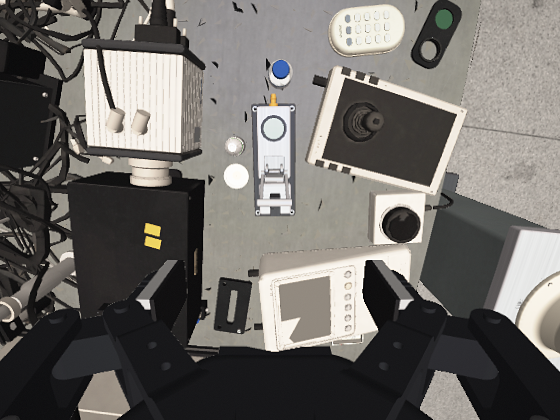

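The wrist view shows the chamber at columns 253–296, rows 104–216, aligned with the tool. I'll enlarge it.

```bash
python3 - <<'E'
import cv2
a=cv2.imread("pics/w1.png")[95:225,215:315]
cv2.imwrite("pics/w1c.png",cv2.resize(a,None,fx=4.6,fy=4.6,interpolation=cv2.INTER_CUBIC))
E
```

```text
(no output)
```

View pics/w1c.png

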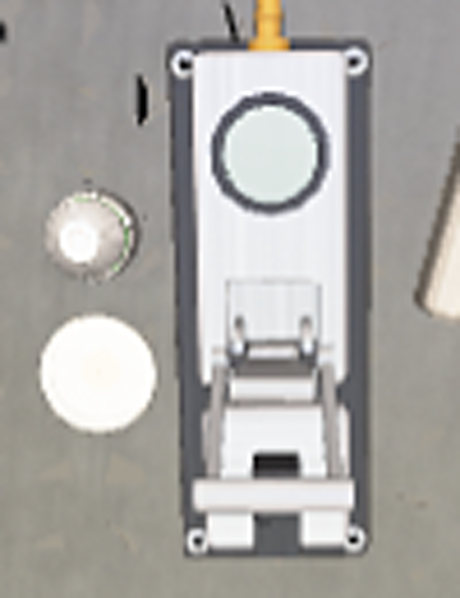

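```bash
cat > m1.py <<'E'
from h import *
import json
np.set_printoptions(precision=1,suppress=True)
c={k:np.asarray(v) for k,v in json.load(open("w1.json")).items()}
w=lambda x,y:("wrist",(215+x/4.6,95+y/4.6))
P=lambda x,y,z:plane(*w(x,y),z,c)
sc=lambda x,y:("scene",(205+x/3.6,180+y/3.6)); sd=lambda x,y:("side",(235+(x-396)/3.6,195+y/3.6))
k=[P(168,42,33),P(372,42,33),P(185,555,33),P(365,555,33)];print("corners",k,np.linalg.norm(k[0]-k[1]),np.linalg.norm(k[2]-k[3]))
a=(k[2]+k[3]-k[0]-k[1]);print(np.linalg.norm(a)/2,np.degrees(np.arctan2(a[1],a[0])))
print("mid",sum(k)/4)
for z in(155,159,163):print("roller",z,P(195,495,z),P(355,495,z))
print("hinge",P(238,350,85),P(307,350,85))
print("screws",P(182,62,35),P(356,62,35),P(197,540,35),P(355,540,35))
for l,s,d,v in (("A",sc(102,75),sd(636,62),(355,495)),("B",sc(162,48),sd(555,52),(195,495))): print(l,tri((*s,),(*d,),(*w(*v),c)))
E
python3 m1.py
```

```text
corners [array([ 620.4, -311. ,   33. ]), array([ 560.2, -316.7,   33. ]), array([ 602.9, -153.2,   33. ]), array([ 544.5, -158.8,   33. ])] 60.54346001133977 58.59864743773364
158.7270453725582 96.00767382166374
mid [ 582.  -234.9   33. ]
roller 155 [ 597.  -204.5  155. ] [ 560.2 -208.   155. ]
roller 159 [ 596.8 -205.6  159. ] [ 560.6 -209.   159. ]
roller 163 [ 596.7 -206.6  163. ] [ 560.9 -210.   163. ]
hinge [ 590.9 -228.9   85. ] [ 572.  -230.7   85. ]
screws [ 615.7 -305.6   35. ] [ 564.4 -310.5   35. ] [ 599.3 -159.2   35. ] [ 548.5 -164.1   35. ]
A (array([ 562. , -209.9,  160.2]), [np.float64(1.7), np.float64(0.5), np.float64(1.4)])
B (array([ 597.4, -206.4,  158.1]), [np.float64(1.5), np.float64(0.8), np.float64(1.2)])
```

Sizes check out: plate 159 x 60 mm, roller length 36 mm, chamber axis at 95.8°, hinge at (581.4, −229.8). The roller is at chamber x 22, z 159. I'll descend and pinch it.

Emit:
arm_command(
  steps=[-0.006, -0.0003, 0.03, -0.008, 0, 0, 0.03, 0, 0, 0, 0.03, 0, 0, 0, 0.03, 0, 0, 0, 0.0305, 0, 0, 0, 0, 0],
)

```text
clock: 4.32
position: [577.7, -207.6, 147.8]
ee_rot: [0.742, -0.671, -0.003, 0.002]
contact_force: [-0.2, 1.0, 0.1]
gripper_width: 85.5
grasp_force: 0.0
```

Emit:
arm_command(
  steps=[0, 0, 0, 0, 0, 0, 0, 0, 0, 0, 0, 0, 0, 0, 0, 0, 0, 0, 0, 0, 0, 0, 0, 0],
  grip=0.03,
)

```text
clock: 5.08
position: [579.4, -207.9, 150.4]
ee_rot: [0.741, -0.671, 0.0, 0.0]
contact_force: [0.4, 0.3, -0.1]
gripper_width: 29.7
grasp_force: 0.0
```

```bash
python3 - <<'E'
from h import *
np.set_printoptions(precision=3,suppress=True)
s=read_state();print(s["position"],s["contact_force"],s["gripper_width"],s["grasp_force"])
c=get_calibration("wrist")
im=get_image("wrist");im2=get_image("side")
a=cv2.resize(im[120:400,150:400],None,fx=1.9,fy=1.9,interpolation=cv2.INTER_CUBIC)
b=cv2.resize(im2[150:330,230:330],None,fx=2.95,fy=2.95,interpolation=cv2.INTER_CUBIC)
h=min(a.shape[0],b.shape[0]);cv2.imwrite("pics/g1.png",cv2.cvtColor(np.hstack([a[:h],b[:h]]),cv2.COLOR_RGB2BGR))
E
```

```text
[ 579.427 -207.92   150.44 ] [ 0.393  0.296 -0.072] 29.671486156208033 0.0
```

View pics/g1.png

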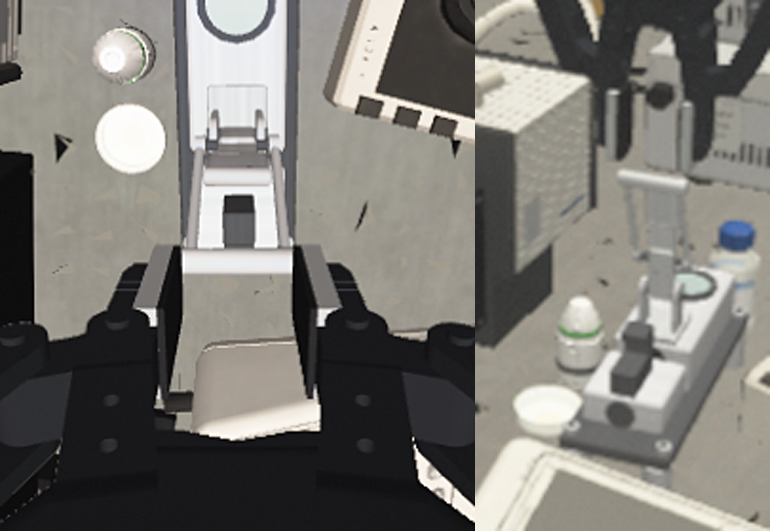

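```bash
python3 - <<'E'
from h import *
np.set_printoptions(precision=1,suppress=True)
t=np.array([579.4,-207.9,150.4]);y=np.array([.995,.1,0])
cr=lambda p:((p[0]-230)*2.95+475,(p[1]-150)*2.95)
for z in(150,160,170,180):
  for s in(-15,15):
    q=t+y*s;q[2]=z;p=proj("side",q);p2=proj("wrist",q);print(z,s,p,np.array(cr(p)),np.array([(p2[0]-150)*1.9,(p2[1]-120)*1.9]))
E
```

```text
150 -15 [299.5 217.9] [680.1 200.2] [285.2 246.5]
150 15 [280.4 214.6] [623.7 190.5] [188.5 246.4]
160 -15 [299.8 211.8] [680.9 182.2] [288.  259.8]
160 15 [280.6 208.5] [624.2 172.7] [185.8 259.8]
170 -15 [300.1 205.6] [681.7 164.1] [291.1 274.8]
170 15 [280.7 202.4] [624.7 154.6] [182.7 274.7]
180 -15 [300.3 199.4] [682.5 145.7] [294.5 291.6]
180 15 [280.9 196.2] [625.2 136.4] [179.2 291.6]
```

The fingers closed above the roller: their tips sit about 8 mm above its centre, and about 18 mm above the reported TCP. I'll reopen, go 16 mm lower and close again.

Emit:
arm_command(
  steps=[0, 0, 0, 0, 0, 0, 0, 0, 0, 0, 0, 0, 0, 0, 0, 0, 0, 0, 0.008, 0, 0, 0, 0.008, 0, 0, 0, 0, 0],
  grip=0.07,
)

```text
clock: 6.05
position: [578.6, -207.8, 133.0]
ee_rot: [0.741, -0.671, -0.001, 0.001]
contact_force: [0.4, -0.4, 0.0]
gripper_width: 70.1
grasp_force: 0.0
```

Emit:
arm_command(
  steps=[0, 0, 0, 0, 0, 0, 0, 0, 0, 0, 0, 0, 0, 0, 0, 0, 0, 0, 0, 0, 0, 0, 0, 0],
  grip=0.03,
)

```text
clock: 6.8
position: [579.5, -207.9, 135.0]
ee_rot: [0.741, -0.671, 0.0, -0.0]
contact_force: [-1.6, 1.9, 5.3]
gripper_width: 32.3
grasp_force: 59.5
```

```bash
python3 - <<'E'
from h import *
im=get_image("wrist");im2=get_image("side")
a=cv2.resize(im[120:400,150:400],None,fx=1.9,fy=1.9,interpolation=cv2.INTER_CUBIC)
b=cv2.resize(im2[150:330,230:330],None,fx=2.95,fy=2.95,interpolation=cv2.INTER_CUBIC)
h=min(a.shape[0],b.shape[0]);cv2.imwrite("pics/g2.png",cv2.cvtColor(np.hstack([a[:h],b[:h]]),cv2.COLOR_RGB2BGR))
E
```

```text
(no output)
```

View pics/g2.png

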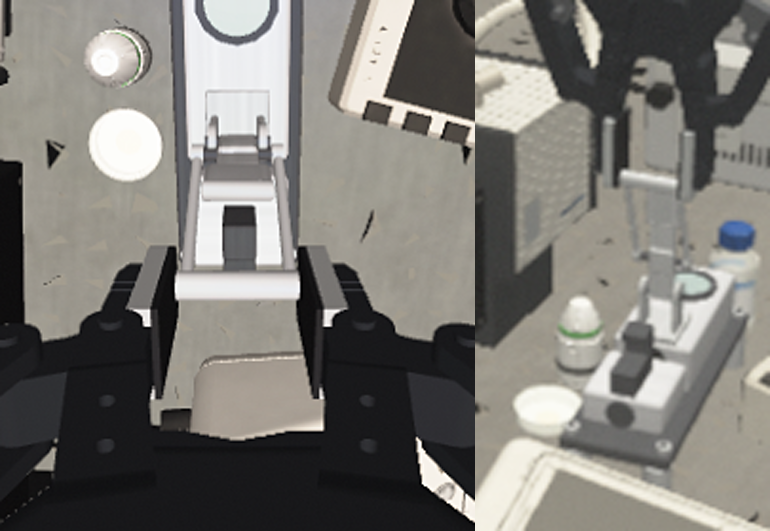

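The roller is now pinched near the fingertips. I'll lead it over to above the open ledge.

Emit:
arm_command(
  steps=[-0.007, 0, 0.0098, 0, -0.007, 0, 0.0098, 0, -0.007, 0, 0.0098, 0, -0.007, 0, 0.0098, 0, -0.007, 0, 0.0098, 0, 0, 0, 0.006, 0, 0, 0, 0.006, 0, 0, 0, 0.003, 0, 0, 0, 0.002, 0, 0, 0, 0, 0, 0, 0, 0, 0],
)

```text
clock: 8.28
position: [575.8, -173.1, 68.3]
ee_rot: [0.741, -0.671, -0.0, 0.0]
contact_force: [-1.8, 0.4, -0.4]
gripper_width: 32.4
grasp_force: 59.7
```

```bash
python3 - <<'E'
from h import *
np.set_printoptions(precision=2,suppress=True)
for _ in range(3):
  s=read_state();print(s["position"],s["contact_force"],s["gripper_width"],s["grasp_force"])
im=get_image("wrist");im2=get_image("side")
a=cv2.resize(im[120:400,150:400],None,fx=1.9,fy=1.9,interpolation=cv2.INTER_CUBIC)
b=cv2.resize(im2[150:330,230:330],None,fx=2.95,fy=2.95,interpolation=cv2.INTER_CUBIC)
h=min(a.shape[0],b.shape[0]);cv2.imwrite("pics/g3.png",cv2.cvtColor(np.hstack([a[:h],b[:h]]),cv2.COLOR_RGB2BGR))
E
```

```text
[ 575.76 -173.09   68.35] [-1.8   0.39 -0.39] 32.37200956104946 59.67998206615448
[ 575.76 -173.09   68.35] [-1.8   0.39 -0.39] 32.37200956104946 59.67998206615448
[ 575.76 -173.09   68.35] [-1.8   0.39 -0.39] 32.37200956104946 59.67998206615448
```

View pics/g3.png

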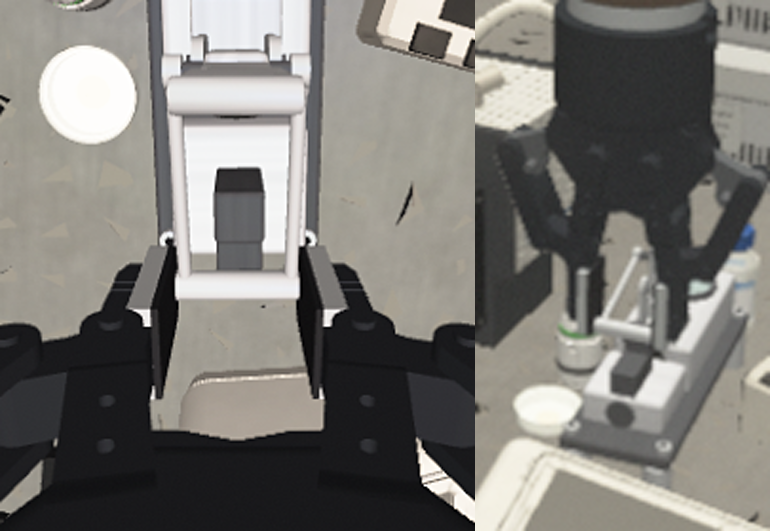

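Roller at chamber x 57, z about 92, clear beyond the hook. Now I'll feel down for the ledge.

Emit:
arm_command(
  steps=[0, 0, 0.0015, 0, 0, 0, 0.0015, 0, 0, 0, 0, 0],
)

```text
clock: 8.75
position: [575.8, -173.1, 65.2]
ee_rot: [0.741, -0.671, -0.0, 0.0]
contact_force: [-1.7, -0.2, -0.0]
gripper_width: 32.2
grasp_force: 59.7
```

Emit:
arm_command(
  steps=[0, 0, 0.001, 0, 0, 0, 0.001, 0, 0, 0, 0, 0],
)

```text
clock: 9.12
position: [575.8, -173.1, 63.2]
ee_rot: [0.741, -0.671, -0.0, 0.0]
contact_force: [-2.5, -1.6, -0.6]
gripper_width: 32.4
grasp_force: 59.7
```

Emit:
arm_command(
  steps=[0, 0, 0.001, 0, 0, 0, 0.001, 0, 0, 0, 0, 0],
)

```text
clock: 9.5
position: [575.8, -173.1, 61.2]
ee_rot: [0.741, -0.671, -0.0, 0.0]
contact_force: [-1.8, -0.2, -0.3]
gripper_width: 32.3
grasp_force: 59.7
```

Emit:
arm_command(
  steps=[0, 0, 0.001, 0, 0, 0, 0.0005, 0, 0, 0, 0, 0],
)

```text
clock: 9.88
position: [575.9, -173.1, 59.8]
ee_rot: [0.741, -0.671, -0.0, 0.0]
contact_force: [-3.4, 0.5, -1.0]
gripper_width: 32.3
grasp_force: 59.7
```

Emit:
arm_command(
  steps=[0, 0, 0.001, 0, 0, 0, 0.0005, 0, 0, 0, 0, 0],
)

```text
clock: 10.25
position: [575.9, -173.1, 58.3]
ee_rot: [0.741, -0.671, -0.0, 0.0]
contact_force: [-2.6, -0.1, -0.3]
gripper_width: 32.5
grasp_force: 59.7
```

Emit:
arm_command(
  steps=[0, 0, 0.001, 0, 0, 0, 0.0005, 0, 0, 0, 0, 0],
)

```text
clock: 10.62
position: [575.9, -173.2, 56.8]
ee_rot: [0.741, -0.671, -0.0, 0.0]
contact_force: [-2.0, -2.2, 0.2]
gripper_width: 32.4
grasp_force: 59.7
```

Emit:
arm_command(
  steps=[0, 0, 0.001, 0, 0, 0, 0.0005, 0, 0, 0, 0, 0],
)

```text
clock: 11.0
position: [575.9, -173.3, 55.4]
ee_rot: [0.741, -0.671, 0.0, 0.0]
contact_force: [-3.4, -1.8, 0.2]
gripper_width: 32.4
grasp_force: 59.8
```

Emit:
arm_command(
  steps=[0, 0, 0.001, 0, 0, 0, 0, 0],
)

```text
clock: 11.25
position: [576.0, -173.3, 54.4]
ee_rot: [0.741, -0.671, 0.0, 0.0]
contact_force: [-3.1, -2.8, 0.1]
gripper_width: 32.2
grasp_force: 59.8
```

Emit:
arm_command(
  steps=[0, 0, 0.001, 0, 0, 0, 0, 0],
)

```text
clock: 11.5
position: [576.0, -173.2, 53.4]
ee_rot: [0.741, -0.671, 0.0, 0.0]
contact_force: [-3.4, -2.8, 0.6]
gripper_width: 33.0
grasp_force: 59.8
```

Emit:
arm_command(
  steps=[0, 0, 0.001, 0, 0, 0, 0, 0],
)

```text
clock: 11.75
position: [576.0, -173.1, 52.3]
ee_rot: [0.741, -0.671, -0.0, 0.0]
contact_force: [-2.6, -3.7, -0.3]
gripper_width: 32.3
grasp_force: 59.8
```

Emit:
arm_command(
  steps=[0, 0, 0.001, 0, 0, 0, 0, 0],
)

```text
clock: 12.0
position: [575.9, -173.0, 51.3]
ee_rot: [0.741, -0.671, -0.0, 0.0]
contact_force: [-2.8, -2.8, 0.1]
gripper_width: 32.1
grasp_force: 59.8
```

Emit:
arm_command(
  steps=[0, 0, 0.001, 0, 0, 0, 0, 0],
)

```text
clock: 12.25
position: [576.0, -173.1, 50.6]
ee_rot: [0.741, -0.671, 0.0, -0.0]
contact_force: [-3.9, -3.3, 2.2]
gripper_width: 32.5
grasp_force: 60.0
```

Emit:
arm_command(
  steps=[0, 0, 0.0004, 0, 0, 0, 0, 0],
)

```text
clock: 12.5
position: [576.0, -173.1, 50.5]
ee_rot: [0.741, -0.671, 0.0, -0.0]
contact_force: [-5.7, -2.5, 4.3]
gripper_width: 32.5
grasp_force: 60.2
```

The roller touches the ledge at TCP z about 50.7 (roller about 74.7, so the hook is about 5 mm low). I'll lift 0.7 mm off it and draw back under the lip.

Emit:
arm_command(
  steps=[0, 0, -0.0015, 0, 0, 0, 0, 0, 0.0015, 0, 0, 0, 0.0015, 0, 0, 0, 0.0015, 0, 0, 0, 0, 0, 0, 0],
)

```text
clock: 13.25
position: [576.3, -177.5, 51.3]
ee_rot: [0.741, -0.671, -0.0, 0.0]
contact_force: [-2.9, 3.3, -1.7]
gripper_width: 32.5
grasp_force: 59.6
```

Emit:
arm_command(
  steps=[0.001, 0, 0, 0, 0.001, 0, 0, 0, 0.001, 0, 0, 0, 0, 0, 0, 0],
)

```text
clock: 13.75
position: [576.7, -180.7, 51.5]
ee_rot: [0.741, -0.671, 0.0, 0.0]
contact_force: [-2.4, 3.2, -1.5]
gripper_width: 32.4
grasp_force: 59.6
```

Emit:
arm_command(
  steps=[0.001, 0, 0, 0, 0.0005, 0, 0, 0, 0, 0, 0, 0],
)

```text
clock: 14.12
position: [576.9, -182.1, 51.5]
ee_rot: [0.741, -0.671, 0.0, 0.0]
contact_force: [-2.3, 3.1, -2.0]
gripper_width: 32.7
grasp_force: 59.6
```

Emit:
arm_command(
  steps=[0.001, 0, 0, 0, 0, 0, 0, 0],
)

```text
clock: 14.38
position: [577.0, -183.1, 51.5]
ee_rot: [0.741, -0.671, -0.0, 0.0]
contact_force: [-3.7, 2.6, -1.7]
gripper_width: 32.9
grasp_force: 59.6
```

Emit:
arm_command(
  steps=[0.001, 0, 0, 0, 0, 0, 0, 0],
)

```text
clock: 14.62
position: [577.1, -184.1, 51.5]
ee_rot: [0.741, -0.671, -0.0, 0.0]
contact_force: [-2.4, 3.3, -1.6]
gripper_width: 32.2
grasp_force: 59.6
```

Emit:
arm_command(
  steps=[0.001, 0, 0, 0, 0, 0, 0, 0],
)

```text
clock: 14.88
position: [577.1, -184.9, 51.5]
ee_rot: [0.741, -0.671, -0.0, -0.0]
contact_force: [-2.8, 3.9, -1.2]
gripper_width: 32.6
grasp_force: 59.7
```

Emit:
arm_command(
  steps=[0.0006, 0, 0, 0, 0, 0, 0, 0],
)

```text
clock: 15.12
position: [577.2, -185.2, 51.5]
ee_rot: [0.741, -0.671, -0.0, -0.0]
contact_force: [-3.5, 5.2, -1.7]
gripper_width: 32.0
grasp_force: 59.7
```

The roller is against the post at x about 45, under the lip. I'll let it down and release.

Emit:
arm_command(
  steps=[0, 0, 0.0006, 0, 0, 0, 0, 0],
)

```text
clock: 15.38
position: [577.2, -185.3, 51.2]
ee_rot: [0.741, -0.671, -0.0, -0.0]
contact_force: [-3.2, 5.0, 0.6]
gripper_width: 32.5
grasp_force: 59.8
```

Emit:
arm_command(
  steps=[0, 0, 0, 0, 0, 0, 0, 0, 0, 0, 0, 0, 0, 0, 0, 0, 0, 0, 0, 0],
  grip=0.07,
)

```text
clock: 16.0
position: [577.4, -185.8, 51.0]
ee_rot: [0.741, -0.671, 0.0, -0.0]
contact_force: [-0.2, 0.8, 0.3]
gripper_width: 70.2
grasp_force: 0.0
```

Emit:
arm_command(
  steps=[0, 0, -0.02, 0, 0, 0, -0.03, 0, 0, 0, -0.04, 0, 0, 0, -0.04, 0, 0, 0, 0, 0],
  grip=0.07,
)

```text
clock: 16.62
position: [579.5, -186.1, 185.2]
ee_rot: [0.741, -0.671, 0.004, -0.002]
contact_force: [0.3, 0.5, -0.3]
gripper_width: 70.1
grasp_force: 0.0
```

```bash
python3 - <<'E'
from h import *
np.set_printoptions(precision=2,suppress=True)
s=read_state();print(s["position"],s["contact_force"])
import json;json.dump({k:np.asarray(v).tolist() for k,v in get_calibration("wrist").items()},open("w2.json","w"))
im=get_image("wrist");im2=get_image("side")
cv2.imwrite("pics/w2full.png",im)
a=cv2.resize(im[60:340,150:400],None,fx=1.9,fy=1.9,interpolation=cv2.INTER_CUBIC)
b=cv2.resize(im2[150:330,230:330],None,fx=2.95,fy=2.95,interpolation=cv2.INTER_CUBIC)
h=min(a.shape[0],b.shape[0]);cv2.imwrite("pics/g4.png",cv2.cvtColor(np.hstack([a[:h],b[:h]]),cv2.COLOR_RGB2BGR))
E
```

```text
[ 579.55 -186.09  185.17] [ 0.35  0.52 -0.29]
```

View pics/g4.png

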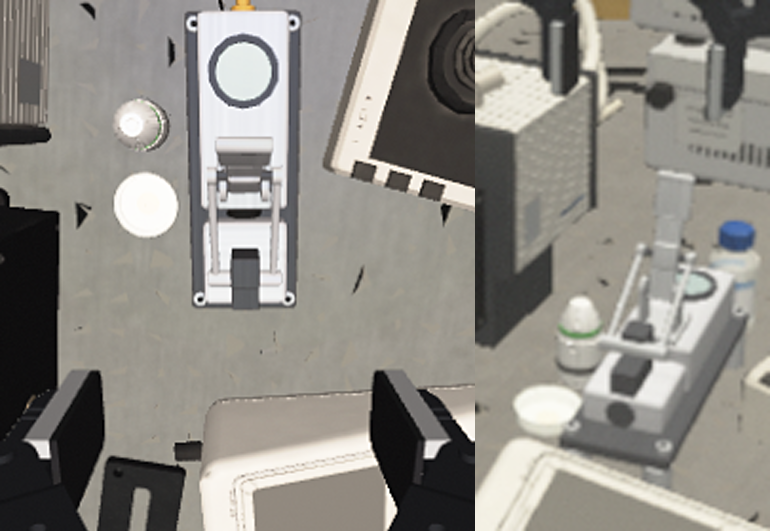

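The roller sits under the lip with the lever leaning back about 0.3 rad. Next I'll shut the fingers and measure where the tips end by differencing side images.

Emit:
arm_command(
  steps=[0, 0, 0, 0, 0, 0, 0, 0, 0, 0, 0, 0, 0, 0, 0, 0, 0, 0, 0, 0, 0, 0, 0, 0, 0, 0, 0, 0, 0, 0, 0, 0],
  grip=0,
)

```text
clock: 17.73
position: [577.2, -185.6, 180.9]
ee_rot: [0.741, -0.671, 0.0, -0.0]
contact_force: [-0.4, -0.4, 0.1]
gripper_width: 0.0
grasp_force: 0.0
```

```bash
python3 - <<'E'
from h import *
s=read_state();print(s["position"],s["contact_force"],s["gripper_width"]);np.savez("A.npz",im=get_image("side"),w=get_image("wrist"),sc=get_image("scene"),p=s["position"])
E
```

```text
[ 577.21812042 -185.63220368  180.94626604] [-0.41500334 -0.35300004  0.0674514 ] 0.046435603626966214
```

Emit:
arm_command(
  steps=[0, 0, -0.05, 0, 0, 0, -0.05, 0, 0, 0, 0, 0, 0, 0, 0, 0],
)

```text
clock: 18.38
position: [576.8, -185.4, 280.4]
ee_rot: [0.741, -0.671, -0.0, -0.0]
contact_force: [0.1, -0.6, -0.3]
gripper_width: -0.2
grasp_force: 0.0
```

```bash
python3 - <<'E'
from h import *
np.set_printoptions(precision=1,suppress=True)
d=np.load("A.npz");p=d["p"]
for n,k in(("side","im"),("scene","sc")):
  B=get_image(n);D=np.abs(B.astype(int)-d[k]).sum(2)
  m=cv2.morphologyEx((D>60).astype(np.uint8),cv2.MORPH_OPEN,np.ones((2,2)))
  e=proj(n,p);print(n,"TCP proj",e)
  c0=int(e[0]);
  for c in range(c0-18,c0+20,3):
    r=np.nonzero(m[:int(e[1])+25,c])[0];print((c,r.max() if len(r) else None),end=" ")
  print()
  for x in(-11,11):
   for dz in(0,10,20):
    print(x,dz,proj(n,p+np.array([-.1*x,.995*x,dz])))
E
```

```text
side TCP proj [285.6 203. ]
(267, np.int64(162)) (270, np.int64(162)) (273, np.int64(163)) (276, np.int64(175)) (279, np.int64(188)) (282, np.int64(181)) (285, np.int64(194)) (288, np.int64(185)) (291, np.int64(192)) (294, np.int64(190)) (297, np.int64(179)) (300, np.int64(167)) (303, np.int64(167)) 
-11 0 [288.1 200.1]
-11 10 [288.3 193.8]
-11 20 [288.5 187.4]
11 0 [283.1 206. ]
11 10 [283.3 199.5]
11 20 [283.5 193. ]
scene TCP proj [232.  181.1]
(214, np.int64(155)) (217, np.int64(155)) (220, np.int64(159)) (223, np.int64(169)) (226, np.int64(171)) (229, np.int64(171)) (232, np.int64(176)) (235, np.int64(175)) (238, np.int64(173)) (241, np.int64(164)) (244, np.int64(124)) (247, np.int64(126)) (250, np.int64(128)) 
-11 0 [235.8 184. ]
-11 10 [235.3 179.4]
-11 20 [234.9 174.6]
11 0 [228.3 178.2]
11 10 [227.8 173.5]
11 20 [227.3 168.8]
```

Tips sit about 17 mm behind the reported TCP when shut as well. Going to the cap side of the paddle.

Emit:
arm_command(
  steps=[0.0163, 0, 0.033, 0, 0.0163, 0, 0.033, 0, 0, 0, 0.033, 0, 0, 0, 0.033, 0, 0, 0, 0.032, 0, 0, 0, 0, 0, 0, 0, 0, 0],
)

```text
clock: 19.35
position: [581.0, -218.4, 117.6]
ee_rot: [0.741, -0.671, 0.001, 0.0]
contact_force: [-0.2, -1.0, 0.4]
gripper_width: -0.0
grasp_force: 0.0
```

Emit:
arm_command(
  steps=[0.003, 0, 0, 0, 0.003, 0, 0, 0, 0.003, 0, 0, 0, 0, 0, 0, 0],
)

```text
clock: 19.85
position: [581.4, -227.3, 117.1]
ee_rot: [0.741, -0.671, 0.0, -0.0]
contact_force: [-0.2, -0.4, 0.4]
gripper_width: 0.0
grasp_force: 0.0
```

Emit:
arm_command(
  steps=[0.002, 0, 0, 0, 0.002, 0, 0, 0, 0, 0, 0, 0],
)

```text
clock: 20.23
position: [581.7, -231.1, 116.8]
ee_rot: [0.741, -0.671, -0.0, 0.0]
contact_force: [-0.6, -0.2, -0.3]
gripper_width: -0.1
grasp_force: 0.0
```

Emit:
arm_command(
  steps=[0.002, 0, 0, 0, 0.002, 0, 0.0005, 0, 0, 0, 0, 0],
)

```text
clock: 20.6
position: [582.2, -235.1, 116.4]
ee_rot: [0.741, -0.671, 0.0, -0.0]
contact_force: [0.2, -0.0, 0.2]
gripper_width: -0.2
grasp_force: 0.0
```

Emit:
arm_command(
  steps=[0.0027, 0, 0.0015, 0, 0.0027, 0, 0.0016, 0, 0, 0, 0, 0],
)

```text
clock: 20.98
position: [582.9, -240.6, 113.5]
ee_rot: [0.741, -0.671, 0.0, -0.0]
contact_force: [-0.3, 1.7, 1.8]
gripper_width: -0.1
grasp_force: 0.8
```

Emit:
arm_command(
  steps=[0.003, 0, 0.0015, 0, 0.003, 0, 0.0015, 0, 0, 0, 0, 0],
)

```text
clock: 21.35
position: [583.5, -246.6, 110.4]
ee_rot: [0.741, -0.671, 0.0, -0.0]
contact_force: [-0.7, 2.2, 2.4]
gripper_width: 0.4
grasp_force: 1.4
```

Emit:
arm_command(
  steps=[0.0028, 0, 0.0018, 0, 0.0028, 0, 0.002, 0, 0, 0, 0, 0],
)

```text
clock: 21.72
position: [584.1, -252.4, 106.6]
ee_rot: [0.741, -0.671, 0.0, -0.0]
contact_force: [0.6, 2.2, 3.2]
gripper_width: -0.1
grasp_force: 1.5
```

Emit:
arm_command(
  steps=[0.0028, 0, 0.0021, 0, 0.0028, 0, 0.0022, 0, 0, 0, 0, 0],
)

```text
clock: 22.1
position: [584.6, -257.7, 102.0]
ee_rot: [0.741, -0.671, 0.0, -0.0]
contact_force: [1.9, 0.6, 3.6]
gripper_width: -0.0
grasp_force: 1.5
```

Emit:
arm_command(
  steps=[0.0027, 0, 0.0024, 0, 0.0026, 0, 0.0025, 0, 0.0026, 0, 0.0026, 0, 0, 0, 0, 0],
)

```text
clock: 22.6
position: [584.6, -265.5, 93.9]
ee_rot: [0.741, -0.671, -0.001, 0.0]
contact_force: [0.0, 2.2, 0.8]
gripper_width: -0.1
grasp_force: 0.9
```

Emit:
arm_command(
  steps=[0.0022, 0, 0.003, 0, 0.0021, 0, 0.003, 0, 0, 0, 0, 0],
)

```text
clock: 22.98
position: [584.9, -270.1, 88.0]
ee_rot: [0.741, -0.671, -0.001, 0.001]
contact_force: [1.0, 0.6, 0.2]
gripper_width: 0.4
grasp_force: 0.3
```

Emit:
arm_command(
  steps=[0.0016, 0, 0.0028, 0, 0.0013, 0, 0.0028, 0, 0, 0, 0, 0],
)

```text
clock: 23.35
position: [585.7, -273.0, 82.7]
ee_rot: [0.741, -0.671, -0.0, 0.0]
contact_force: [-0.3, 0.3, -0.1]
gripper_width: -0.2
grasp_force: 0.0
```

Emit:
arm_command(
  steps=[0.0011, 0, 0.0028, 0, 0.0008, 0, 0.0028, 0, 0, 0, 0, 0],
)

```text
clock: 23.72
position: [586.0, -274.6, 77.1]
ee_rot: [0.741, -0.671, -0.0, 0.0]
contact_force: [-0.1, 0.2, -0.2]
gripper_width: 0.0
grasp_force: 0.0
```

```bash
python3 - <<'E'
from h import *
np.set_printoptions(precision=2,suppress=True)
s=read_state();print(s["position"],s["contact_force"])
im=get_image("scene");cv2.imwrite("pics/p.png",cv2.cvtColor(im,cv2.COLOR_RGB2BGR))
E
```

```text
[ 585.95 -274.56   77.11] [-0.08  0.22 -0.21]
```

Emit:
arm_command(
  steps=[0, 0, 0.003, 0, 0, 0, 0.003, 0, 0, 0, 0.003, 0, 0, 0, 0, 0],
)

```text
clock: 24.28
position: [585.8, -274.3, 68.0]
ee_rot: [0.741, -0.671, -0.0, 0.0]
contact_force: [0.1, -0.5, 0.3]
gripper_width: -0.3
grasp_force: 0.0
```

Emit:
arm_command(
  steps=[0, 0, 0.0015, 0, 0, 0, 0.0015, 0, 0, 0, 0, 0],
)

```text
clock: 24.65
position: [585.9, -274.4, 65.4]
ee_rot: [0.741, -0.671, -0.0, 0.0]
contact_force: [-0.0, 0.0, -0.8]
gripper_width: -0.0
grasp_force: 0.0
```

Emit:
arm_command(
  steps=[0, 0, 0.001, 0, 0, 0, 0.001, 0, 0, 0, 0, 0],
)

```text
clock: 25.02
position: [586.0, -274.4, 63.4]
ee_rot: [0.741, -0.671, -0.0, 0.0]
contact_force: [0.8, -0.0, -1.1]
gripper_width: 0.1
grasp_force: 0.0
```

Emit:
arm_command(
  steps=[0, 0, 0.001, 0, 0, 0, 0, 0],
)

```text
clock: 25.28
position: [586.0, -274.4, 62.4]
ee_rot: [0.741, -0.671, -0.0, 0.0]
contact_force: [-0.2, -0.3, -0.0]
gripper_width: -0.2
grasp_force: 0.0
```

Emit:
arm_command(
  steps=[0, 0, 0.001, 0, 0, 0, 0, 0],
)

```text
clock: 25.52
position: [586.0, -274.4, 61.4]
ee_rot: [0.741, -0.671, -0.0, 0.0]
contact_force: [0.2, 0.4, -0.3]
gripper_width: 0.1
grasp_force: 0.0
```

Emit:
arm_command(
  steps=[0, 0, 0.001, 0, 0, 0, 0, 0],
)

```text
clock: 25.78
position: [585.9, -274.4, 60.4]
ee_rot: [0.741, -0.671, -0.0, 0.0]
contact_force: [0.3, 0.7, 0.6]
gripper_width: -0.1
grasp_force: 0.0
```

Emit:
arm_command(
  steps=[0, 0, 0.001, 0, 0, 0, 0, 0],
)

```text
clock: 26.02
position: [586.0, -274.4, 59.4]
ee_rot: [0.741, -0.671, -0.0, 0.0]
contact_force: [0.3, -0.0, -0.2]
gripper_width: -0.1
grasp_force: 0.0
```

Emit:
arm_command(
  steps=[0, 0, 0.0006, 0, 0, 0, 0, 0],
)

```text
clock: 26.28
position: [586.1, -274.4, 59.0]
ee_rot: [0.741, -0.671, 0.0, -0.0]
contact_force: [0.8, -0.0, 0.1]
gripper_width: -0.6
grasp_force: 0.1
```

Emit:
arm_command(
  steps=[0, 0, 0.0006, 0, 0, 0, 0, 0],
)

```text
clock: 26.52
position: [586.2, -274.4, 58.8]
ee_rot: [0.741, -0.671, 0.0, -0.0]
contact_force: [-0.9, 1.2, 3.4]
gripper_width: 0.0
grasp_force: 1.4
```

Emit:
arm_command(
  steps=[0, 0, 0.0006, 0, 0, 0, 0, 0],
)

```text
clock: 26.78
position: [586.2, -274.5, 58.7]
ee_rot: [0.741, -0.671, 0.0, -0.0]
contact_force: [-0.9, 1.1, 5.6]
gripper_width: 0.2
grasp_force: 2.6
```

Emit:
arm_command(
  steps=[0, 0, -0.01, 0, 0, 0, -0.03, 0, 0, 0, -0.04, 0, 0, 0, -0.04, 0, 0, 0, -0.04, 0, 0, 0, -0.04, 0, -0.02, 0, -0.02, 0, -0.02, 0, 0, 0, 0, 0, 0, 0, 0, 0, 0, 0],
)

```text
clock: 28.02
position: [581.5, -233.8, 275.9]
ee_rot: [0.742, -0.671, -0.001, 0.001]
contact_force: [-0.9, 0.2, -0.1]
gripper_width: 0.4
grasp_force: 0.0
```

```bash
python3 - <<'E'
from h import *
np.set_printoptions(precision=2,suppress=True)
s=read_state();print(s["position"],s["contact_force"])
d=np.load("A.npz");H=np.array([581.4,-229.8,85.]);ex=np.array([-.101,.995,0]);ez=np.array([0,0,1.])
for n,k in(("scene","sc"),("side","im")):
  B=get_image(n)
  for th in(.31,1.0,1.3,1.79):
    for r in(45,52,59):
      q=H+ex*(-r*np.sin(th)+2.5*np.cos(th))+ez*(r*np.cos(th)+2.5*np.sin(th));u,v=np.round(proj(n,q)).astype(int)
      print(n,th,r,(u,v),d[k][v-1:v+2,u-1:u+2].mean((0,1)),B[v-1:v+2,u-1:u+2].mean((0,1)))
E
```

```text
[ 581.5  -233.81  275.95] [-0.91  0.19 -0.06]
scene 0.31 45 (np.int64(253), np.int64(220)) [140.67 141.44 136.78] [163.89 160.   146.11]
scene 0.31 52 (np.int64(254), np.int64(218)) [212.89 214.22 208.22] [162.33 159.   145.  ]
scene 0.31 59 (np.int64(254), np.int64(216)) [199.56 199.11 189.78] [164.11 159.11 145.89]
scene 1.0 45 (np.int64(263), np.int64(235)) [164.44 160.89 146.78] [161.22 157.44 143.89]
scene 1.0 52 (np.int64(265), np.int64(235)) [166.56 162.44 146.89] [165.33 160.33 145.56]
scene 1.0 59 (np.int64(267), np.int64(235)) [168.56 162.89 146.56] [168.67 163.11 147.22]
scene 1.3 45 (np.int64(265), np.int64(242)) [247.33 247.78 241.56] [229.67 230.78 222.11]
scene 1.3 52 (np.int64(268), np.int64(243)) [251.56 251.78 246.67] [251.78 252.   247.  ]
scene 1.3 59 (np.int64(270), np.int64(245)) [253.22 253.   247.67] [253.22 252.89 247.67]
scene 1.79 45 (np.int64(266), np.int64(251)) [243.67 243.11 239.67] [231.44 233.44 228.11]
scene 1.79 52 (np.int64(269), np.int64(254)) [148.22 153.22 146.56] [231.   233.22 227.78]
scene 1.79 59 (np.int64(271), np.int64(257)) [213.11 227.  
[... 405 characters left out ...]
p.int64(302), np.int64(219)) [157.56 156.22 150.44] [159.67 153.33 141.33]
side 1.0 59 (np.int64(303), np.int64(216)) [156.44 154.56 147.11] [159.   154.56 142.56]
side 1.3 45 (np.int64(301), np.int64(228)) [153.89 149.67 139.56] [156.78 151.78 140.67]
side 1.3 52 (np.int64(303), np.int64(225)) [155.   150.11 138.89] [158.56 153.33 142.  ]
side 1.3 59 (np.int64(304), np.int64(223)) [154.56 149.44 137.67] [157.67 152.67 141.  ]
side 1.79 45 (np.int64(301), np.int64(239)) [178.22 177.56 172.22] [218.67 218.89 212.56]
side 1.79 52 (np.int64(302), np.int64(238)) [167.33 167.   162.11] [207.78 207.   199.44]
side 1.79 59 (np.int64(303), np.int64(237)) [181.11 180.89 174.89] [186.44 183.44 174.22]
```

```bash
python3 - <<'E'
from h import *
np.set_printoptions(precision=2,suppress=True)
d=np.load("A.npz");H=np.array([581.4,-229.8,0.]);ex=np.array([-.101,.995,0]);ey=np.array([-.995,-.101,0])
W=lambda x,y,z:H+ex*x+ey*y+np.array([0,0,z])
for n,k in(("side","im"),("scene","sc")):
  A=cv2.cvtColor(d[k],cv2.COLOR_RGB2GRAY).astype(np.float32);B=cv2.cvtColor(get_image(n),cv2.COLOR_RGB2GRAY).astype(np.float32)
  for nm,P,h in(("hook",W(48,0,80),7),("rollR",W(45,16,75),5),("rollL",W(45,-16,75),5),("capface",W(64,0,45),7),("baseref",W(70,28,33),6)):
    u,v=np.round(proj(n,P)).astype(int);t=A[v-h:v+h+1,u-h:u+h+1];S=B[v-h-6:v+h+7,u-h-6:u+h+7]
    f=4;r=cv2.matchTemplate(cv2.resize(S,None,fx=f,fy=f,interpolation=2),cv2.resize(t,None,fx=f,fy=f,interpolation=2),cv2.TM_CCOEFF_NORMED)
    _,mx,_,l=cv2.minMaxLoc(r);print(n,nm,(u,v),"shift",l[0]/f-6,l[1]/f-6,"score",round(mx,2),"expected for 5mm",proj(n,P-5*ex)-proj(n,P))
s=read_state();print(s["position"],s["contact_force"],s["clock"])
E
```

```text
side hook (np.int64(283), np.int64(265)) shift 1.25 -1.75 score 0.91 expected for 5mm [ 1.07 -1.6 ]
side rollR (np.int64(294), np.int64(269)) shift 0.75 -2.0 score 0.84 expected for 5mm [ 1.01 -1.62]
side rollL (np.int64(274), np.int64(265)) shift 1.5 -2.0 score 0.82 expected for 5mm [ 1.11 -1.58]
side capface (np.int64(279), np.int64(290)) shift 1.0 -1.75 score 0.99 expected for 5mm [ 1.09 -1.73]
side baseref (np.int64(295), np.int64(303)) shift 0.0 0.0 score 1.0 expected for 5mm [ 1.01 -1.82]
scene hook (np.int64(235), np.int64(223)) shift 1.75 1.5 score 0.91 expected for 5mm [1.59 1.38]
scene rollR (np.int64(229), np.int64(230)) shift 1.5 1.75 score 0.87 expected for 5mm [1.58 1.41]
scene rollL (np.int64(243), np.int64(222)) shift 1.75 1.75 score 0.86 expected for 5mm [1.6  1.36]
scene capface (np.int64(232), np.int64(233)) shift 1.5 1.75 score 0.75 expected for 5mm [1.53 1.36]
scene baseref (np.int64(218), np.int64(242)) shift 0.0 0.0 score 0.99 expected for 5mm [1.49 1.39]
[ 581.94 -234.82  276.85] [ 0.29  0.46 -0.07] 28.225
```

The lever lies at its stop, and the end cap, hook and roller have all moved about 5 mm towards the chamber while the base stayed still. The latch is closed and the robot is clear.

```bash
python3 -c "
from bench import *
print(job_done())"
```

```text
the job is handed in; nothing more can be done
None
```

The chamber is latched and the job handed in: the lever is down at its stop, the hooked bail holds the end cap drawn in about 5 mm on its seal, and the arm is clear; no verdict came back, and I did not re-measure the vial, objective and dish.

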